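# Pack the soil samples after the shaker run

## Robot

A 6-joint arm with a two-finger parallel gripper is mounted at the origin on the work surface. World frame = base frame: x ahead of the robot, y to its left, z up, the work surface at z = 0. Lengths are in m, angles in rad, forces in N, time in s.
With the tool pointing down it reaches from about 0.3 to 0.775 m from the base axis. Payload 14.6 kg.
Tool frame: the origin (TCP) lies at the very end of the fingers, on their centre line; the grasp point (between the pads) lies 19 mm behind it (ctrl.grasp_offset is the distance from the TCP to the grasp point, in m); z points along the fingers, y is the line along which they close (so a half turn about z gives the same grasp; the last joint's range is limited). The gripper opens to 94 mm and grips with 3 to 60 N. Pads are 16 mm wide; open, the fingers measure 119 mm over their backs; the gripper's body (75 mm by 177 mm) begins 78 mm behind the grasp point.
Start: joints at [1.238, 0.3, 1.521, -0, 1.321, -0.067], TCP at [0.144, 0.531, 0.205] pointing down, gripper open.
Joint ranges: [-3.03, 3.03], [-0.79, 2.21], [0.23, 2.52], [-1.04, 4.18], [0, 3.07], [-2.55, 2.55]. Speed limits (rad/s): [2.22, 2.22, 2.57, 3.14, 3.14, 3.14].

## Interface

Orientations are given as [roll, pitch, yaw] about the fixed x, y, z axes, in that order (R = Rz(yaw) Ry(pitch) Rx(roll)).
In Python, from station import ctrl gives the robot as it stands.
- The arm moves only by the tool step_arm, never from a script. Its argument "plan" is a list that holds one entry, the list of rows, each a list of 6 numbers: the shift along the tool's x, y, z in units of 30 mm (1.0 is 30 mm), then the turn, a rotation vector about the tool's x, y, z in units of 6 degrees (1.0 is 6 degrees). In form: [[[dx, dy, dz, wx, wy, wz], ...]]. A call has 1 to 8 rows; each row is the pose to reach, as a shift and turn from the pose commanded when the call began, along the tool's axes at that moment; what a row does not reach only later rows make up. A row lasts 1/12 s, in which the tool goes at most 41.7 mm and 7.16 degrees, less where a joint would pass 70% of its speed; a pose out of reach is approached as far as the arm can. A call with a gripper value outside its range is refused whole. "grip" is the opening, from 0 (shut) to 1 (fully open), set as the call begins (left out, the last holds). The fingers move at their own pace and stop on an object; "squeeze" is the grip in N (left out, the last holds). Time passes only in rows, so rows that repeat a pose let the fingers close. It gives the time, the measured TCP pose, the force, the opening and the grip force at its end, in the units of the state.
- ctrl.get_obs(): the state, without advancing time (a new reading comes with each control period).
- ctrl.camera(name): name is "scene" or "top"; returns the picture (420x560x3 uint8, red, green, blue); there is no depth.
- ctrl.camera_model(name): a dict with "intrinsics" (3x3 intrinsics, pixels), "R" (3x3) and "t" (3): a world point X has camera coordinates R X + t. Camera axes: x right, y down, z forward; pixel columns grow to the right and rows downward; lengths in m; the calibration is good to about 2 mm. A picture is of the moment at which its call begins. camera_model takes no time and is no camera call.
- ctrl.hand_in(): hands the job in; it is judged then, once.
Trained networks look in the newest picture that a camera, given by its name, has taken for a name from the list of things; names that differ only in an ending like _2 or _b are one class to them, and where a whole thing is asked for, a point or a joint stands for the part that bears it (a point fixed in the world has none). Each returns a list of dicts, best first, with "confidence" (0 to 1); they miss things now and then, are a little off and sometimes report something else, mostly with a low value. They report only what shows in the picture. A call takes as long as a camera call. They do not tell look-alikes from the thing itself.
- ctrl.masks_of(query, camera): "pixels" (420x560 bool, what is visible of it) and "at" ([column, row] in pixels, amid what is visible of it).
- ctrl.place_of(query, camera): "at" ([column, row] in pixels: a listed point, or the origin of a listed thing).
The state is a dict: "time_s": time; "qpos": joint angles; "joint_vel": joint speeds; "tau": joint torques, N m; "ee_pos": TCP position; "eef_rot": TCP orientation; "force": force on the tool from outside, world axes, zero at the start; "moment": the same for the moment, N m; "grip_width": finger opening in m; "grip_force": force on a finger pad.
Only numpy, scipy, OpenCV 4.12 (cv2) and the standard library are available. Lean on these libraries where they do the work, as an engineer would, in place of code of your own. Each camera call takes 0.05 s, during which the arm holds its last target. There are 200 camera calls.

## Task

The shaker run is over: lift the shaker's sprung hold-down arm until it stays up by itself, leave it up, and take out the red-lidded jar. Pack all three soil samples (the jars with the red, the blue and the yellow lid) upright into the white carrier, each in the bay with the mat of its own lid's colour, setting them down gently rather than dropping them. The white-lidded jar and the slim bottle with the blue cap do not belong to the set: leave them standing where they are.

Things in the scene. Friction and masses are not known exactly. Their poses are not given: they have to be found in the camera images.
- jar_red: clear jar with brown soil in it and a red ribbed screw lid: body 50 mm across, lid 53 mm across and 16 mm high, 75 mm high in all, about 150 g; origin: centre of its underside, z up. At the start it is on the shaker (its top 60 mm above the bench), in a locating ring 9 mm high with 3 to 4 mm of play, held by the rubber foot of the sprung arm on its lid
- jar_blue: clear jar with brown soil in it and a blue ribbed screw lid: body 50 mm across, lid 53 mm across and 16 mm high, 75 mm high in all, about 150 g; origin: centre of its underside, z up. Stands on the bench among the look-alikes
- jar_yellow: clear jar with brown soil in it and a yellow ribbed screw lid: body 50 mm across, lid 53 mm across and 16 mm high, 75 mm high in all, about 150 g; origin: centre of its underside, z up. Stands on the bench among the look-alikes
- mat_red: red rubber mat, 78 mm square, 3 mm thick, in one of the four 84 mm square bays of the fixed white carrier (bays change); origin: centre of its underside, 5 mm above the bench; x, y along the bay's walls. Bay centres are 89 mm apart in a 2 by 2 square; walls 5 mm thick, tops 40 mm above the bench. A jar in the bay stands on the mat, its underside 8 mm above the bench
- mat_blue: blue rubber mat, 78 mm square, 3 mm thick, in one of the four 84 mm square bays of the fixed white carrier (bays change); origin: centre of its underside, 5 mm above the bench; x, y along the bay's walls. Bay centres are 89 mm apart in a 2 by 2 square; walls 5 mm thick, tops 40 mm above the bench. A jar in the bay stands on the mat, its underside 8 mm above the bench
- mat_yellow: yellow rubber mat, 78 mm square, 3 mm thick, in one of the four 84 mm square bays of the fixed white carrier (bays change); origin: centre of its underside, 5 mm above the bench; x, y along the bay's walls. Bay centres are 89 mm apart in a 2 by 2 square; walls 5 mm thick, tops 40 mm above the bench. A jar in the bay stands on the mat, its underside 8 mm above the bench
- jar_white: look-alike, stays: a jar of the same size and shape with a white lid and pale sand in it; origin: centre of its underside. It stands on the bench among the jars, as does an unlisted empty open clear cup, 54 mm across and 60 mm high; all stand at least 85 mm apart, centre to centre
- bottle_blue: look-alike, stays: a slim white plastic bottle with a small blue cap, 44 mm across at the body, cap 27 mm across, 96 mm high, about 130 g; origin: centre of its underside. It stands on the bench among the jars
- hold_arm (a joint): angle of the shaker's hold-down arm, rad: 0 when down on the jar, grows as its front end is lifted, stop at 1.6 (just past upright). A spring (about 4 N at the T-bar to start lifting, less farther up) pulls it down below about 0.95 and throws it up to the stop beyond that, where it stays. When up, the arm stands 100 mm and its foot 75 mm behind the jar's axis
- bar_mid (a point): middle of the arm's black T-bar (12 mm thick, 120 mm long, 178 mm above the bench when down). The arm joins its middle: pinch a half from above, 36 mm off. Axes turn with the arm; when down z is up, x level towards the hinge (away from the robot), y along the bar. Hinge axis parallel to y, 150 mm along x and 18 mm below (-z). Jar axis 50 mm along x; nothing beside it is over 165 mm high
There are look-alikes about, which are no part of the job. What is shaped like the jar_blue but turquoise is not meant.

How it is judged:
On the way:
1. the hold-down arm is up and stays up (value of joint hold_arm above 1.4 rad), for 0.2 s.
At the end, for the whole second after the job is handed in: Arm up (over 1.4 rad). Red, blue and yellow-lidded jars upright (0.1 rad), still, each on the mat of its colour: axis within 25 mm of the mat's centre (anywhere in the bay), underside within 4 mm of its top. White-lidded jar and blue-capped bottle upright within 20 mm of their start (value of joint hold_arm above 1.4 rad and horizontal distance between jar_red and mat_red below 0.025 m and z of jar_red in the frame of mat_red between -0.002 and 0.007 m and angle between each of jar_red, jar_blue, jar_yellow, jar_white, bottle_blue's own z axis and vertical below 0.1 rad and linear speed of each of jar_red, jar_blue, jar_yellow below 0.02 m/s and horizontal distance between jar_blue and mat_blue below 0.025 m and z of jar_blue in the frame of mat_blue between -0.002 and 0.007 m and horizontal distance between jar_yellow and mat_yellow below 0.025 m and z of jar_yellow in the frame of mat_yellow between -0.002 and 0.007 m and distance of each of jar_white, bottle_blue from where it was at the start of the episode below 0.02 m); the robot touches nothing.
It fails at once if the red-lidded jar is pulled out (moved more than 12 mm) while the hold-down arm is not past its hold-open point (distance of jar_red from where it was at the start of the episode above 0.012 m and value of joint hold_arm below 0.9 rad).
It fails at once if the white-lidded jar or the blue-capped bottle is moved more than 20 mm (distance of any of jar_white, bottle_blue from where it was at the start of the episode above 0.02 m).
It fails at once if a jar is dropped into its bay (reaches the bay's floor faster than 0.6 m/s) ((horizontal distance between jar_red and mat_red below 0.04 m and z of jar_red in the frame of mat_red below 0.025 m and linear speed of jar_red above 0.6 m/s) or (horizontal distance between jar_blue and mat_blue below 0.04 m and z of jar_blue in the frame of mat_blue below 0.025 m and linear speed of jar_blue above 0.6 m/s) or (horizontal distance between jar_yellow and mat_yellow below 0.04 m and z of jar_yellow in the frame of mat_yellow below 0.025 m and linear speed of jar_yellow above 0.6 m/s)).
It also fails if it takes over 112 s, if anything falls off the work surface, if the arm or the gripper's body presses on something with over 40 N, if the wrist force passes 120 N, or if a joint passes its speed limit or range.

## Working session

There is one attempt and no reset: what is moved stays moved. The work goes in short steps, Python scripts to look and compute and a tool call to move; the robot and the scene stay as the last step left them, time stands still between calls to the robot, and variables do not carry over. Pictures are saved under pics/ and viewed, at most 14 in all, crops included, and the job is handed in when it is done.

Besides the shell and the picture viewer there is one more tool, called after "Emit:" as a command line: name --argument value ..., lists and objects as JSON in quotes. step_arm: Moves the arm, as the interface text tells. Its arguments: {"type":"object","properties":{"plan":{"type":"array","items":{"type":"array","items":{"type":"array","items":{"type":"number"}}}},"grip":{"type":"number"},"squeeze":{"type":"number"}},"required":["plan"]}

```bash
mkdir -p pics
cat > h.py <<'E'
import numpy as np, cv2
from station import ctrl
def save(cam,fn):
    im=ctrl.camera(cam); cv2.imwrite('pics/'+fn,im[:,:,::-1]); return im
def back(cam,uv,z):
    m=ctrl.camera_model(cam);K,R,t=[np.array(m[k]) for k in('intrinsics','R','t')]
    d=R.T@np.linalg.solve(K,[uv[0],uv[1],1.]);c=-R.T@t
    return c+d*(z-c[2])/d[2]
def proj(cam,X):
    m=ctrl.camera_model(cam);K,R,t=[np.array(m[k]) for k in('intrinsics','R','t')]
    p=K@(R@np.array(X)+t);return p[:2]/p[2]
E
python3 - <<'E'
from h import *
a=save('scene','s0.png');b=save('top','t0.png')
H={'jar_red':60,'jar_blue':0,'jar_yellow':0,'jar_white':0,'bottle_blue':0,'mat_red':5,'mat_blue':5,'mat_yellow':5,'bar_mid':178}
for c in('top','scene'):
    m=ctrl.camera_model(c);print(c,-np.array(m['R']).T@m['t'])
    for n,z in H.items():
        for d in ctrl.place_of(n,c)[:4]: print(n,np.round(d['at']),round(d['confidence'],2),back(c,d['at'],z/1e3).round(3))
E
```

```text
top [ 0.46726593 -0.00099653  0.99150607]
jar_red [400. 229.] 0.69 [ 0.527 -0.285  0.06 ]
jar_blue [233. 211.] 0.93 [0.567 0.132 0.   ]
jar_blue [325. 217.] 0.91 [ 0.557 -0.108  0.   ]
jar_blue [313. 172.] 0.74 [ 0.676 -0.075  0.   ]
jar_blue [276. 217.] 0.55 [0.554 0.019 0.   ]
jar_yellow [311. 260.] 0.8 [ 0.446 -0.074 -0.   ]
jar_white [276. 216.] 0.63 [0.557 0.021 0.   ]
bottle_blue [246. 165.] 0.71 [0.692 0.102 0.   ]
mat_red [180. 259.] 0.92 [0.438 0.262 0.005]
mat_blue [147. 256.] 0.76 [0.444 0.35  0.005]
mat_yellow [155. 220.] 0.74 [0.537 0.334 0.005]
bar_mid [424. 252.] 0.77 [ 0.473 -0.3    0.178]
scene [ 0.97193683 -0.58417908  0.64484363]
jar_red [182. 294.] 0.98 [ 0.515 -0.29   0.06 ]
jar_blue [311. 286.] 0.83 [ 0.67  -0.077  0.   ]
jar_blue [263. 268.] 0.74 [ 0.555 -0.097  0.   ]
jar_yellow [229. 240.] 0.92 [ 0.429 -0.075  0.   ]
jar_yellow [353. 174.] 0.69 [0.523 0.372 0.   ]
jar_white [290. 240.] 0.72 [0.547 0.015 0.   ]
bottle_blue [357. 245.] 0.88 [0.687 0.097 0.   ]
mat_red [310. 181.] 0.57 [0.444 0.258 0.005]
mat_blue [328. 164.] 0.71 [0.433 0.372 0.005]
mat_yellow [351. 174.] 0.51 [0.522 0.364 0.005]
bar_mid [157. 237.] 0.81 [ 0.47  -0.286  0.178]
```

View pics/t0.png

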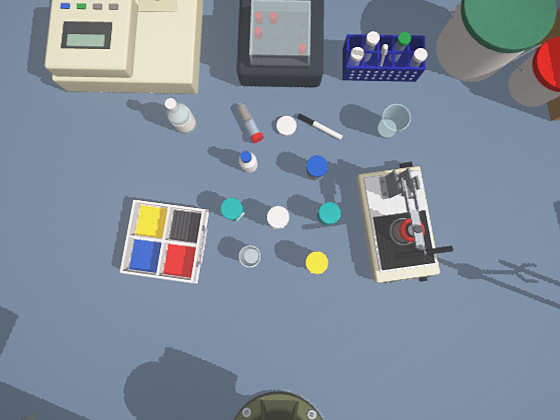

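View pics/s0.png

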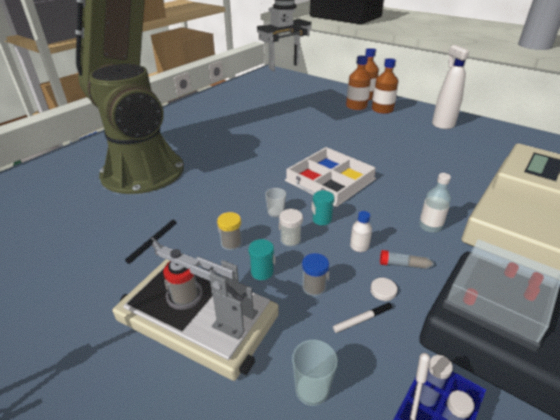

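The top view shows lids: blue at (317,166), yellow at (317,262), white at (277,217), turquoise look-alikes at (232,209) and (329,213), and the blue-capped bottle at (248,161). The red jar is on the shaker at (411,230), with the T-bar running from (397,255) to (453,249). The bays are yellow (152,221), blue (146,256), red (180,260) and black (187,225), which is unused. "jar_blue" candidates: (317,166) is true blue and shaped like a jar, so it fits; (232,209) and (329,213) are turquoise. I'll confirm in a crop.

Run:
```python
from h import *
b=cv2.imread('pics/t0.png');hsv=cv2.cvtColor(b,cv2.COLOR_BGR2HSV)
R={'blue':((290,145,340,190),(105,118)),'yellow':((295,240,340,280),(20,35)),'turq':((310,195,345,230),(80,96)),
'mblue':((125,235,160,275),(105,118)),'myel':((130,200,170,240),(20,35)),'mred':((160,240,197,282),(0,6))}
for n,((x0,y0,x1,y1),(h0,h1)) in R.items():
    m=cv2.inRange(hsv[y0:y1,x0:x1],(h0,150,60),(h1,255,255))
    k,l,s,c=cv2.connectedComponentsWithStats(m);i=1+np.argmax(s[1:,4]);p=c[i]+[x0,y0]
    z=.008 if n[0]=='m' else .075
    print(n,p.round(1),s[i],back('top',p,z).round(4),cv2.minAreaRect(np.argwhere(l==i)[:,::-1].astype(np.float32))[2])
for uv in((397,255),(453,249)):print(back('top',uv,.178).round(4))
for n in('jar_red','bar_mid','jar_blue'):
  for c in('top','scene'):
    if c=='scene':ctrl.camera('scene')
    for d in ctrl.masks_of(n,c)[:2]:
        ys,xs=np.where(d['pixels']);print(n,c,np.round(d['at']),xs.min(),xs.max(),ys.min(),ys.max(),len(xs))
s=cv2.imread('pics/s0.png')
A=cv2.resize(b[140:290,300:460],None,fx=2.5,fy=2.5,interpolation=cv2.INTER_CUBIC)
B=cv2.resize(s[200:350,110:270],None,fx=2.5,fy=2.5,interpolation=cv2.INTER_CUBIC)
cv2.imwrite('pics/c0.png',np.hstack([A,B]))
o=ctrl.get_obs();print(o['ee_pos'],o['eef_rot'],o['force'])
```

```text
blue [316.6 165.8] [ 16  10  22  22 354] [ 0.6766 -0.0783  0.075 ] 45.0
yellow [316.2 262.1] [ 11  12  22  22 373] [ 0.4426 -0.0805  0.075 ] 90.0
turq [329.2 212.7] [  9   7  21  22 358] [ 0.5617 -0.1103  0.075 ] 90.0
mblue [141.7 255.4] [  5   5  26  33 592] [0.4457 0.3621 0.008 ] 8.130102157592773
myel [151.1 221.4] [  6   6  31  32 772] [0.5338 0.344  0.008 ] 10.007980346679688
mred [178.9 259.9] [  4   4  32  33 778] [0.4368 0.2655 0.008 ] 9.462321281433105
[ 0.4649 -0.2419  0.178 ]
[ 0.4806 -0.36    0.178 ]
jar_red top [399. 230.] 392 413 219 242 295
jar_red top [179. 259.] 163 194 244 275 863
jar_red scene [179. 287.] 164 197 264 304 937
bar_mid top [412. 231.] 395 451 179 258 1168
bar_mid scene [178. 257.] 125 233 219 279 1671
bar_mid scene [360. 232.] 351 371 211 251 665
jar_blue top [314. 168.] 305 327 155 179 441
jar_blue top [327. 213.] 317 339 202 224 413
jar_blue scene [312. 271.] 302 327 253 294 912
jar_blue scene [324. 208.] 312 334 190 224 662
[0.14449566 0.5306634  0.20545142] [ 3.14158827e+00 -1.28073789e-05  2.87573896e+00] [ 0.35200784 -0.92327852 -0.22036198]
```

View pics/c0.png

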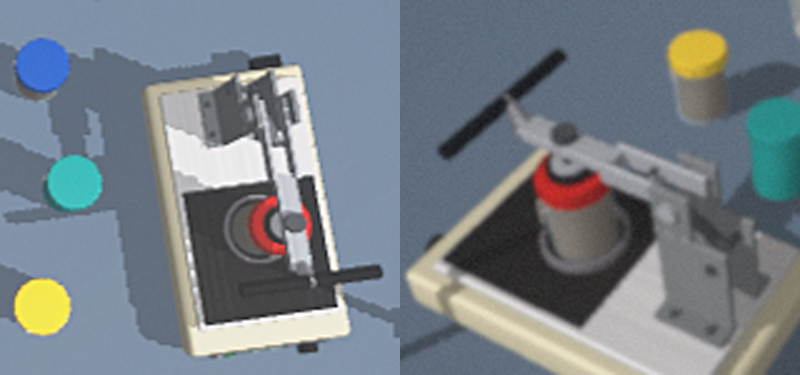

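The crop confirms it: the saturated blue lid at (317,166) sits on a soil jar, (329,213) is turquoise, and the black T-bar's ends are clearly visible. Next I'll triangulate the bar and write the move helper.

```bash
cat >> h.py <<'E'
from scipy.spatial.transform import Rotation as Ro
from scipy.optimize import least_squares
def tri(u,v):
    return least_squares(lambda X:np.r_[proj('top',X)-u,proj('scene',X)-v],[.5,-.3,.15]).x
def pose(yaw,lean=0): return Ro.from_euler('xyz',[np.pi,0,yaw])*Ro.from_euler('x',lean)
def rows(targets,start=None):
    o=ctrl.get_obs();p0,R0=(np.array(o['ee_pos']),Ro.from_euler('xyz',o['eef_rot'])) if start is None else (np.array(start[0]),pose(*start[1:]))
    for p,yaw,lean in targets:
        s=R0.inv().apply(np.array(p)-p0)/.03; w=np.degrees((R0.inv()*pose(yaw,lean)).as_rotvec())/6
        print(np.r_[s,w].round(2).tolist(),' n=%.1f %.1f'%(np.linalg.norm(s)*30/41.7,np.linalg.norm(w)*6/7.16))
E
python3 - <<'E'
from h import *
e1=tri((397,255),(174,222));e2=tri((453,249),(128,260.8));print(e1,e2,np.linalg.norm(e1-e2),(e1+e2)/2,np.degrees(np.arctan2((e1-e2)[0],(e1-e2)[1])))
print(tri((424,252),(157,237)))
L=-np.radians(25)
rows([((.45,.15,.26),1.702,0),((.455,-.265,.26),1.702,L)])
E
```

```text
[ 0.46488218 -0.24124435  0.18015189] [ 0.4823461  -0.35663239  0.1809321 ] 0.11670473492143912 [ 0.47361414 -0.29893837  0.180542  ] -8.606366030957705
[ 0.47581254 -0.29267557  0.1851877 ]
[-13.16, -9.57, -1.82, -0.0, -0.0, 11.21]  n=11.8 9.4
[-16.95, -22.87, -1.82, -3.67, -2.44, 11.02]  n=20.5 9.9
```

Emit:
step_arm --plan '[[[-13.2, -9.6, -1.8, 0, 0, 11.2], [-13.2, -9.6, -1.8, 0, 0, 11.2], [-13.2, -9.6, -1.8, 0, 0, 11.2], [-13.2, -9.6, -1.8, 0, 0, 11.2], [-13.2, -9.6, -1.8, 0, 0, 11.2], [-13.2, -9.6, -1.8, 0, 0, 11.2], [-13.2, -9.6, -1.8, 0, 0, 11.2], [-13.2, -9.6, -1.8, 0, 0, 11.2]]]' --grip 0.6 --squeeze 15

```text
time_s: 2.12
ee_pos: [0.3526, 0.2705, 0.2425]
eef_rot: [3.141, -0.0, 1.87]
force: [0.7, 1.5, 1.0]
grip_width: 0.056
grip_force: 0.0
```

Run:
```python
from h import *
o=ctrl.get_obs();print(o['time_s'],o['ee_pos'],o['eef_rot'],o['qpos'])
L=-np.radians(25)
rows([((.45,.15,.26),1.714,0),((.455,-.264,.26),1.714,L)])
```

```text
2.1167 [0.35262713 0.27049386 0.2425064 ] [ 3.14089773e+00 -1.66761219e-04  1.86986423e+00] [ 5.71913301e-01  3.11169827e-02  1.74680522e+00 -2.72573023e-05
  1.36295629e+00  2.72851067e-01]
[-4.79, 1.92, -0.58, 0.01, -0.0, 1.49]  n=3.7 1.2
[-18.03, -1.99, -0.59, -4.15, -0.33, 1.46]  n=13.1 3.7
```

Emit:
step_arm --plan '[[[-4.8, 1.9, -0.6, 0, 0, 1.5], [-4.8, 1.9, -0.6, 0, 0, 1.5], [-4.8, 1.9, -0.6, 0, 0, 1.5], [-18, -2, -0.6, -4.15, -0.33, 1.5], [-18, -2, -0.6, -4.15, -0.33, 1.5], [-18, -2, -0.6, -4.15, -0.33, 1.5], [-18, -2, -0.6, -4.15, -0.33, 1.5], [-18, -2, -0.6, -4.15, -0.33, 1.5]]]'

```text
time_s: 2.78
ee_pos: [0.4413, -0.0322, 0.2583]
eef_rot: [2.701, 0.002, 1.716]
force: [1.3, 1.0, 0.9]
grip_width: 0.0561
grip_force: 0.0
```

Run:
```python
from h import *
L=-np.radians(25)
b=np.array([.4735-.0052,-.299+.0356,.179]); off=pose(1.714,L).apply([0,0,.019])
print(b+off)
rows([(b+off-pose(1.714,L).apply([0,0,.07]),1.714,L)])
rows([(b+off,1.714,L)])
```

```text
[ 0.47624755 -0.26225404  0.16178015]
[-7.75, -1.33, 0.6, 0.04, 0.0, 0.03]  n=5.7 0.0
[-7.75, -1.34, 2.94, 0.04, 0.0, 0.03]  n=6.0 0.0
```

Emit:
step_arm --plan '[[[-7.75, -1.35, 0.4, 0, 0, 0], [-7.75, -1.35, 0.4, 0, 0, 0], [-7.75, -1.35, 0.4, 0, 0, 0], [-7.75, -1.35, 0.4, 0, 0, 0], [-7.75, -1.35, 0.4, 0, 0, 0], [-7.75, -1.35, 0.4, 0, 0, 0], [-7.75, -1.35, 0.6, 0, 0, 0], [-7.75, -1.35, 0.6, 0, 0, 0]]]'

```text
time_s: 3.45
ee_pos: [0.4472, -0.2656, 0.2232]
eef_rot: [2.707, -0.002, 1.714]
force: [-0.3, 0.2, -0.0]
grip_width: 0.0564
grip_force: 0.0
```

Run:
```python
from h import *
L=-np.radians(25)
b=np.array([.4735-.0052,-.299+.0356,.179]); off=pose(1.714,L).apply([0,0,.019])
rows([(b+off,1.714,L)])
s=save('scene','s1.png');t=save('top','t1.png')
cv2.imwrite('pics/c1.png',np.hstack([cv2.resize(s[130:310,60:260],None,fx=2,fy=2),cv2.resize(t[150:330,330:530],None,fx=2,fy=2)])[:,:,::-1])
```

```text
[-0.03, 0.02, 2.27, -0.02, -0.02, -0.01]  n=1.6 0.0
```

View pics/c1.png

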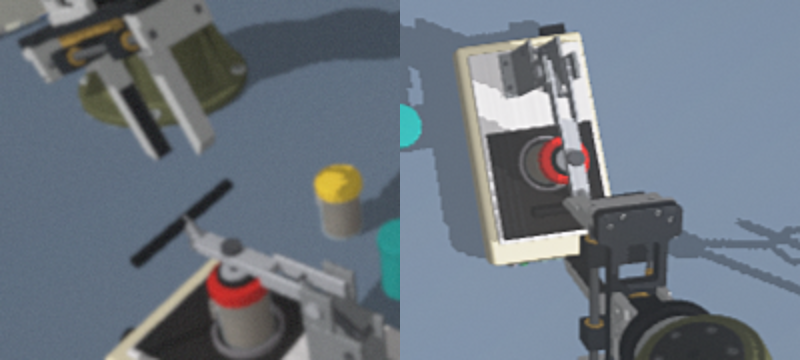

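The fingers straddle the line to the left half of the bar and lean back, with nothing in the way. I'll descend along the tool axis and pinch.

Emit:
step_arm --plan '[[[0, 0, 0.6, 0, 0, 0], [0, 0, 1.2, 0, 0, 0], [0, 0, 1.8, 0, 0, 0], [0, 0, 2.25, 0, 0, 0], [0, 0, 2.25, 0, 0, 0], [0, 0, 2.25, 0, 0, 0]]]'

```text
time_s: 4.05
ee_pos: [0.476, -0.2597, 0.1639]
eef_rot: [2.706, -0.0, 1.718]
force: [0.1, 0.2, 0.1]
grip_width: 0.0564
grip_force: 0.0
```

Emit:
step_arm --plan '[[[0, 0, 0, 0, 0, 0], [0, 0, 0, 0, 0, 0], [0, 0, 0, 0, 0, 0], [0, 0, 0, 0, 0, 0], [0, 0, 0, 0, 0, 0], [0, 0, 0, 0, 0, 0]]]' --grip 0 --squeeze 15

```text
time_s: 4.55
ee_pos: [0.4757, -0.2609, 0.1636]
eef_rot: [2.706, -0.0, 1.716]
force: [-0.3, -0.8, -0.4]
grip_width: 0.02
grip_force: 0.0
```

```bash
cat > arc.py <<'E'
from h import *
# grasp-point arc about the hinge; tool leans L0+min(th,lim)
def arc(g0,yaw,L0,ths,lean):
    f=np.array([np.sin(yaw),-np.cos(yaw),0]);h=g0+.15*f-[0,0,.018]
    for th in ths:
        a=np.arctan2(.018,-.15)-th;r=np.hypot(.15,.018)
        g=h+r*np.cos(a)*f+[0,0,r*np.sin(a)]
        l=lean(th);yield (g+pose(yaw,l).apply([0,0,.019]),yaw,l)
E
python3 - <<'E'
from arc import *
o=ctrl.get_obs();R=Ro.from_euler('xyz',o['eef_rot']);g=np.array(o['ee_pos'])-R.apply([0,0,.019]);print(g,o['force'],o['qpos'])
L=-np.radians(25)
rows(list(arc(g,1.714,L,np.arange(1,17)*.1,lambda t:L+t*.65)))
E
```

```text
[ 0.46781205 -0.26204503  0.18084884] [-0.26978375 -0.75028561 -0.39953817] [-0.73314145  0.16472998  1.85399593  0.43422523  0.882224   -1.11644001]
[-0.0, 0.25, -0.42, 0.61, -0.01, 0.02]  n=0.3 0.5
[-0.0, 0.53, -0.8, 1.23, -0.01, 0.02]  n=0.7 1.0
[-0.0, 0.85, -1.16, 1.86, -0.01, 0.02]  n=1.0 1.6
[-0.0, 1.21, -1.48, 2.48, -0.01, 0.02]  n=1.4 2.1
[-0.0, 1.59, -1.76, 3.1, -0.01, 0.02]  n=1.7 2.6
[-0.0, 2.01, -2.0, 3.72, -0.01, 0.02]  n=2.0 3.1
[-0.0, 2.44, -2.2, 4.34, -0.0, 0.02]  n=2.4 3.6
[-0.0, 2.89, -2.35, 4.96, -0.0, 0.02]  n=2.7 4.2
[-0.0, 3.35, -2.45, 5.58, -0.0, 0.02]  n=3.0 4.7
[-0.01, 3.82, -2.51, 6.2, -0.0, 0.02]  n=3.3 5.2
[-0.01, 4.29, -2.52, 6.82, -0.0, 0.02]  n=3.6 5.7
[-0.01, 4.76, -2.48, 7.44, -0.0, 0.02]  n=3.9 6.2
[-0.01, 5.22, -2.39, 8.06, -0.0, 0.02]  n=4.1 6.8
[-0.01, 5.67, -2.26, 8.68, 0.0, 0.02]  n=4.4 7.3
[-0.01, 6.1, -2.08, 9.3, 0.0, 0.02]  n=4.6 7.8
[-0.01, 6.51, -1.86, 9.92, 0.0, 0.02]  n=4.9 8.3
```

Fingers were still closing (20 mm), so I'll let them close fully.

Emit:
step_arm --plan '[[[0, 0, 0, 0, 0, 0], [0, 0, 0, 0, 0, 0], [0, 0, 0, 0, 0, 0], [0, 0, 0, 0, 0, 0]]]' --grip 0 --squeeze 15

```text
time_s: 4.88
ee_pos: [0.4741, -0.261, 0.1625]
eef_rot: [2.71, -0.001, 1.717]
force: [-18.5, -2.8, 3.3]
grip_width: 0.0112
grip_force: 15.0
```

Emit:
step_arm --plan '[[[0, 0, -0.1, 0.1, 0, 0], [0, 0.07, -0.22, 0.3, 0, 0], [0, 0.2, -0.42, 0.61, 0, 0], [0, 0.33, -0.61, 0.92, 0, 0], [0, 0.48, -0.8, 1.23, 0, 0], [0, 0.63, -0.98, 1.54, 0, 0], [0, 0.8, -1.16, 1.86, 0, 0], [0, 0.8, -1.16, 1.86, 0, 0]]]'

```text
time_s: 5.55
ee_pos: [0.4829, -0.2597, 0.2059]
eef_rot: [2.904, -0.0, 1.717]
force: [-12.1, -1.5, 1.6]
grip_width: 0.0112
grip_force: 15.0
```

Run:
```python
from arc import *
s=save('scene','s2.png');cv2.imwrite('pics/c2.png',cv2.resize(s[130:330,60:300],None,fx=2,fy=2)[:,:,::-1])
L=-np.radians(25)
g=np.array([.4672,-.2621,.1808])
rows(list(arc(g,1.714,L,np.arange(3,17)*.1,lambda t:L+t*.65)))
```

```text
[-0.01, 0.04, -0.01, -0.02, -0.01, 0.03]  n=0.0 0.0
[-0.01, 0.33, -0.4, 0.6, -0.01, 0.03]  n=0.4 0.5
[-0.01, 0.65, -0.75, 1.22, -0.01, 0.03]  n=0.7 1.0
[-0.01, 1.01, -1.07, 1.84, -0.01, 0.03]  n=1.1 1.5
[-0.01, 1.39, -1.34, 2.46, -0.01, 0.03]  n=1.4 2.1
[-0.01, 1.8, -1.58, 3.08, -0.0, 0.03]  n=1.7 2.6
[-0.01, 2.24, -1.77, 3.7, -0.0, 0.03]  n=2.1 3.1
[-0.01, 2.68, -1.92, 4.32, -0.0, 0.03]  n=2.4 3.6
[-0.01, 3.15, -2.02, 4.94, -0.0, 0.03]  n=2.7 4.1
[-0.02, 3.61, -2.07, 5.56, -0.0, 0.03]  n=3.0 4.7
[-0.02, 4.08, -2.08, 6.18, 0.0, 0.03]  n=3.3 5.2
[-0.02, 4.55, -2.04, 6.8, 0.0, 0.03]  n=3.6 5.7
[-0.02, 5.01, -1.94, 7.43, 0.0, 0.03]  n=3.9 6.2
[-0.02, 5.45, -1.81, 8.05, 0.0, 0.03]  n=4.1 6.7
```

View pics/c2.png

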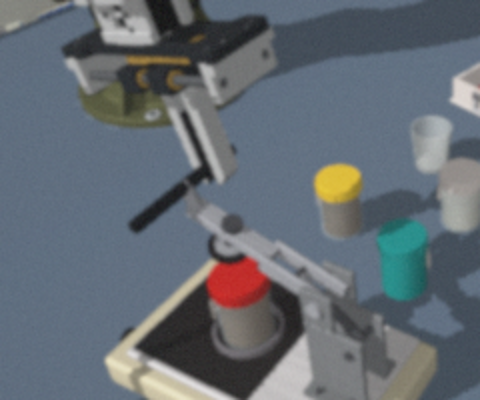

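The arm is rising with the bar in the pads, and the jar is still in its ring. I'll continue the arc.

Emit:
step_arm --plan '[[[0, 0.3, -0.4, 0.6, 0, 0], [0, 0.6, -0.75, 1.2, 0, 0], [0, 0.95, -1.07, 1.84, 0, 0], [0, 1.33, -1.34, 2.46, 0, 0], [0, 1.75, -1.58, 3.08, 0, 0], [0, 2.2, -1.77, 3.7, 0, 0], [0, 2.65, -1.92, 4.32, 0, 0], [0, 3.1, -2.02, 4.94, 0, 0]]]'

```text
time_s: 6.27
ee_pos: [0.5582, -0.2479, 0.2867]
eef_rot: [-2.862, -0.002, 1.717]
force: [-2.6, 1.0, -2.5]
grip_width: 0.0117
grip_force: 15.0
```

Run:
```python
from arc import *
o=ctrl.get_obs();print(o['qpos'])
L=-np.radians(25)
g=np.array([.4672,-.2621,.1808])
rows(list(arc(g,1.714,L,np.arange(10,17)*.1,lambda t:L+t*.65)))
```

```text
[-0.41368646  0.56208561  0.99176928 -0.15012933  1.82417247 -0.58030362]
[-0.04, -0.33, 0.32, -0.63, -0.01, 0.03]  n=0.3 0.5
[-0.04, 0.02, 0.0, -0.0, -0.01, 0.03]  n=0.0 0.0
[-0.04, 0.4, -0.27, 0.62, -0.01, 0.03]  n=0.4 0.5
[-0.04, 0.81, -0.51, 1.24, -0.01, 0.03]  n=0.7 1.0
[-0.04, 1.24, -0.7, 1.86, -0.01, 0.03]  n=1.0 1.6
[-0.04, 1.68, -0.85, 2.48, -0.01, 0.03]  n=1.4 2.1
[-0.04, 2.14, -0.96, 3.1, -0.0, 0.03]  n=1.7 2.6
```

Emit:
step_arm --plan '[[[0, 0.2, -0.14, 0.3, 0, 0], [0, 0.4, -0.28, 0.6, 0, 0], [0, 0.8, -0.5, 1.2, 0, 0], [0, 1.2, -0.7, 1.8, 0, 0], [0, 1.65, -0.85, 2.4, 0, 0], [0, 1.65, -0.85, 2.4, 0, 0]]]'

```text
time_s: 6.77
ee_pos: [0.6142, -0.2396, 0.2936]
eef_rot: [-2.607, -0.003, 1.719]
force: [0.7, 6.2, 3.7]
grip_width: 0.0112
grip_force: 15.0
```

Emit:
step_arm --plan '[[[0, 0, 0, 0, 0, 0], [0, 0, 0, 0, 0, 0], [0, 0, 0, 0, 0, 0], [0, 0, 0, 0, 0, 0]]]' --grip 0.6

```text
time_s: 7.1
ee_pos: [0.6115, -0.2412, 0.2978]
eef_rot: [-2.615, 0.0, 1.716]
force: [1.6, 0.7, -0.5]
grip_width: 0.0346
grip_force: 0.7
```

Run:
```python
from h import *
s=save('scene','s3.png');cv2.imwrite('pics/c3.png',cv2.resize(s[80:330,60:360],None,fx=2,fy=2)[:,:,::-1])
o=ctrl.get_obs();print(o['qpos'],o['eef_rot'])
```

```text
[-0.33560563  0.89233499  0.48806583 -0.29527309  2.21565467 -0.60436002] [-2.61502156e+00  1.98529144e-04  1.71594077e+00]
```

View pics/c3.png

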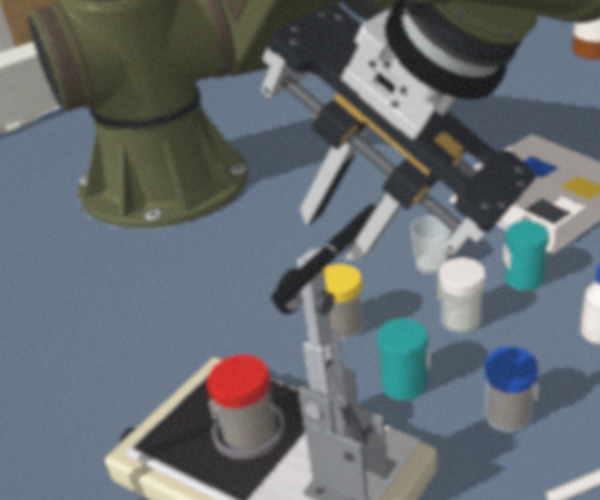

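The arm stands upright at its stop with the bar between the open fingers; the red lid is free at about (240,380) in the crop. I'll slide the fingers off the bar's end sideways (+tool x), then straighten the tool.

Emit:
step_arm --plan '[[[0, 0, 0, 0, 0, 0], [0.5, 0, 0, 0, 0, 0], [1.2, 0, 0, 0, 0, 0], [2.2, 0, 0, 0, 0, 0], [3, 0, 0, 0, 0, 0], [3, 0, 0, 0, 0, 0]]]'

```text
time_s: 7.65
ee_pos: [0.5985, -0.1482, 0.2984]
eef_rot: [-2.615, -0.0, 1.72]
force: [0.4, -0.5, 0.4]
grip_width: 0.0564
grip_force: 0.0
```

Run:
```python
from h import *
save('top','t4.png')
o=ctrl.get_obs();print(o['ee_pos'])
b=cv2.imread('pics/t4.png');hsv=cv2.cvtColor(b,cv2.COLOR_BGR2HSV)
m=cv2.inRange(hsv,(0,150,80),(6,255,255))|cv2.inRange(hsv,(174,150,80),(180,255,255));m[:,:380]=0;m[:,450:]=0
k,l,s,c=cv2.connectedComponentsWithStats(m);i=1+np.argmax(s[1:,4]);print(c[i],s[i],back('top',c[i],.135),back('top',s[i][:2]+s[i][2:4]/2-.5,.135))
rows([((.50,-.12,.25),1.4,0),((.522,-.292,.25),.14,0)])
```

```text
[ 0.59862701 -0.15026823  0.29832143]
[414.07967033 229.08516484] [403 218  22  24 364] [ 0.52336201 -0.29358821  0.135     ] [ 0.52239775 -0.2922753   0.135     ]
[1.48, -1.87, 2.95, -4.99, 0.8, 2.97]  n=2.7 4.9
[-4.3, -1.97, 3.01, -3.93, 3.96, 14.69]  n=4.0 13.2
```

View pics/t4.png

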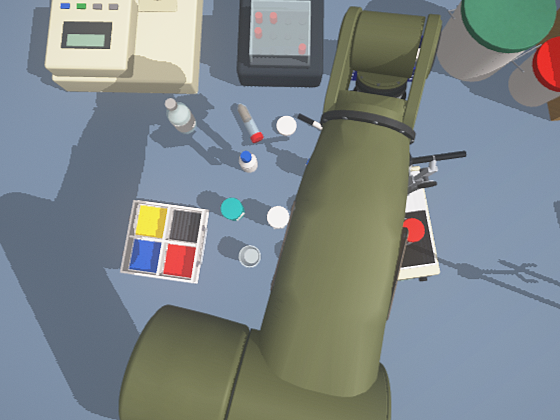

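The red lid is at (413,230), partly hidden by the forearm; the hold-down arm is up and clear of the tool. I'll straighten the tool and then re-measure.

Emit:
step_arm --plan '[[[1.5, -1, 0.5, -2.5, 0.4, 1.5], [1.5, -1.9, 2, -5, 0.8, 3], [1.5, -1.9, 3, -5, 0.8, 3], [1.5, -1.9, 3, -5, 0.8, 3], [1.5, -1.9, 3, -5, 0.8, 3], [1.5, -1.9, 3, -5, 0.8, 3]]]' --grip 0.9

```text
time_s: 8.2
ee_pos: [0.496, -0.1215, 0.2463]
eef_rot: [-3.09, 0.009, 1.424]
force: [1.1, -0.4, 0.3]
grip_width: 0.0842
grip_force: 0.0
```

Run:
```python
from h import *
a=save('top','t5.png');sc=save('scene','s5.png')
o=ctrl.get_obs();print(o['ee_pos'],o['eef_rot'])
for cam,im,box in(('top',a,(380,200,450,260)),('scene',sc,(155,250,205,300))):
    hsv=cv2.cvtColor(im,cv2.COLOR_RGB2HSV);x0,y0,x1,y1=box
    m=cv2.inRange(hsv,(0,150,60),(8,255,255))|cv2.inRange(hsv,(172,150,60),(180,255,255));M=np.zeros_like(m);M[y0:y1,x0:x1]=m[y0:y1,x0:x1]
    k,l,s,c=cv2.connectedComponentsWithStats(M);i=1+np.argmax(s[1:,4]);print(cam,c[i],s[i],back(cam,c[i],.135 if cam=='top' else .129))
rows([((.522,-.292,.23),.14,0)])
```

```text
[ 0.49714885 -0.12223395  0.24941575] [-3.09310116  0.00969882  1.42436422]Traceback (most recent call last):
  File "<stdin>", line 7, in <module>
    return _wrapfunc(a, 'argmax', axis=axis, out=out, **kwds)
    return bound(*args, **kwds)
ValueError: attempt to get argmax of an empty sequence
```

Run:
```python
from h import *
sc=cv2.imread('pics/s5.png');cv2.imwrite('pics/c5.png',cv2.resize(sc[130:330,60:300],None,fx=2,fy=2))
hsv=cv2.cvtColor(sc,cv2.COLOR_BGR2HSV);m=cv2.inRange(hsv,(0,150,60),(8,255,255))|cv2.inRange(hsv,(172,150,60),(180,255,255))
m[:,:150]=0;m[:,215:]=0;m[:240]=0;m[310:]=0
ys,xs=np.where(m);print(len(xs),xs.min(),xs.max(),ys.min(),ys.max(),xs.mean(),ys.mean())
# predicted lid outline
a=np.linspace(0,6.28,60);P=np.array([proj('scene',[.5222+.0265*np.cos(t),-.292+.0265*np.sin(t),z]) for t in a for z in(.119,.135)])
print(P.min(0),P.max(0))
rows([((.45,-.2,.25),.14,0),((.522,-.292,.23),.14,0)])
```

```text
634 163 194 258 283 178.7602523659306 270.3738170347003
[162.28921836 257.99627301] [194.02056812 285.8886599 ]
[-2.79, -1.17, 0.06, -0.34, 0.38, 12.26]  n=2.2 10.3
[-5.47, 1.68, 0.62, -0.34, 0.38, 12.26]  n=4.1 10.3
```

Emit:
step_arm --plan '[[[-2.8, -1.2, 0.06, -0.34, 0.38, 12.3], [-2.8, -1.2, 0.06, -0.34, 0.38, 12.3], [-2.8, -1.2, 0.06, -0.34, 0.38, 12.3], [-2.8, -1.2, 0.06, -0.34, 0.38, 12.3], [-2.8, -1.2, 0.06, -0.34, 0.38, 12.3], [-2.8, -1.2, 0.06, -0.34, 0.38, 12.3], [-2.8, -1.2, 0.06, -0.34, 0.38, 12.3], [-2.8, -1.2, 0.06, -0.34, 0.38, 12.3]]]' --grip 0.9

```text
time_s: 8.97
ee_pos: [0.4514, -0.2002, 0.2494]
eef_rot: [-3.129, 0.013, 0.424]
force: [-0.1, -0.3, 0.3]
grip_width: 0.0846
grip_force: 0.0
```

Run:
```python
from h import *
rows([((.522,-.292,.2),.14,0),((.522,-.292,.108),.14,0)])
```

```text
[0.91, 3.78, 1.59, -0.1, 0.14, 2.71]  n=3.0 2.3
[0.95, 3.81, 4.65, -0.1, 0.14, 2.71]  n=4.4 2.3
```

Emit:
step_arm --plan '[[[0.9, 3.8, 0.6, -0.1, 0.14, 2.7], [0.9, 3.8, 0.6, -0.1, 0.14, 2.7], [0.9, 3.8, 0.6, -0.1, 0.14, 2.7], [0.9, 3.8, 1.6, -0.1, 0.14, 2.7], [0.92, 3.8, 2.2, -0.1, 0.14, 2.7], [0.92, 3.8, 2.2, -0.1, 0.14, 2.7]]]'

```text
time_s: 9.47
ee_pos: [0.5215, -0.2914, 0.1769]
eef_rot: [-3.137, 0.006, 0.147]
force: [-0.3, -0.3, -0.6]
grip_width: 0.0846
grip_force: 0.0
```

Run:
```python
from h import *
rows([((.522,-.292,.108),.14,0)])
save('scene','s6.png');sc=cv2.imread('pics/s6.png');cv2.imwrite('pics/c6.png',cv2.resize(sc[130:330,60:300],None,fx=2,fy=2))
```

```text
[0.03, 0.03, 2.3, -0.05, 0.05, 0.06]  n=1.7 0.1
```

View pics/c6.png

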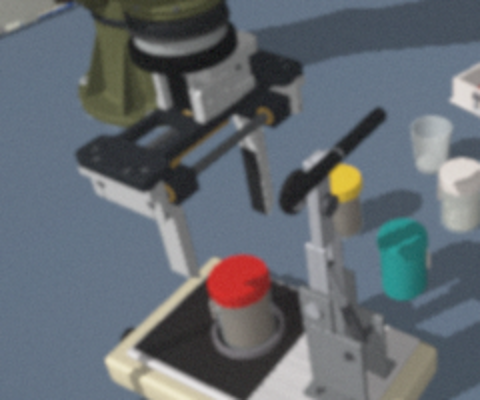

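The fingers are either side of the red lid, and the raised arm is clear of the gripper. I'll descend and grip.

Emit:
step_arm --plan '[[[0, 0, 0.7, 0, 0, 0], [0, 0, 1.4, 0, 0, 0], [0, 0, 2, 0, 0, 0], [0, 0, 2.3, 0, 0, 0], [0, 0, 2.3, 0, 0, 0]]]'

```text
time_s: 9.93
ee_pos: [0.5226, -0.2909, 0.112]
eef_rot: [-3.141, 0.0, 0.147]
force: [0.4, -0.8, -0.5]
grip_width: 0.0845
grip_force: 0.0
```

Emit:
step_arm --plan '[[[0, 0, 0, 0, 0, 0], [0, 0, 0, 0, 0, 0], [0, 0, 0, 0, 0, 0], [0, 0, 0, 0, 0, 0], [0, 0, 0, 0, 0, 0], [0, 0, 0, 0, 0, 0], [0, 0, 0, 0, 0, 0]]]' --grip 0 --squeeze 20

```text
time_s: 10.52
ee_pos: [0.5229, -0.2909, 0.1129]
eef_rot: [3.141, -0.002, 0.146]
force: [-1.0, 1.3, 5.3]
grip_width: 0.0525
grip_force: 20.0
```

Emit:
step_arm --plan '[[[0, 0, -0.3, 0, 0, 0], [0, 0, -0.6, 0, 0, 0], [0, 0, -1.2, 0, 0, 0], [0, 0, -2.2, 0, 0, 0], [0, 0, -3.2, 0, 0, 0], [0, 0, -3.6, 0, 0, 0], [0, 0, -3.6, 0, 0, 0]]]'

```text
time_s: 11.1
ee_pos: [0.5234, -0.2914, 0.2238]
eef_rot: [3.138, -0.006, 0.146]
force: [0.1, 0.6, -0.8]
grip_width: 0.0524
grip_force: 20.0
```

Run:
```python
from h import *
# carrier: transit via (.48,0,.22)
rows([((.46,.0,.215),1.2,0),((.4368,.2655,.2),1.68,0)])
```

```text
[-0.68, -9.92, 0.25, 0.06, -0.03, -10.06]  n=7.2 8.4
[-0.16, -18.79, 0.73, 0.07, -0.02, -14.65]  n=13.5 12.3
```

Emit:
step_arm --plan '[[[-0.7, -9.9, 0.2, 0, 0, -10], [-0.7, -9.9, 0.2, 0, 0, -10], [-0.7, -9.9, 0.2, 0, 0, -10], [-0.7, -9.9, 0.2, 0, 0, -10], [-0.7, -9.9, 0.2, 0, 0, -10], [-0.7, -9.9, 0.2, 0, 0, -10], [-0.2, -18.8, 0.4, 0, 0, -14.6], [-0.2, -18.8, 0.4, 0, 0, -14.6]]]'

```text
time_s: 11.77
ee_pos: [0.4583, 0.0378, 0.212]
eef_rot: [-3.141, -0.0, 1.152]
force: [0.0, -0.9, -1.8]
grip_width: 0.0527
grip_force: 20.0
```

Run:
```python
from h import *
rows([((.4375,.2655,.18),1.68,0)])
```

```text
[6.65, -3.72, 1.07, -0.0, -0.0, -5.04]  n=5.5 4.2
```

Emit:
step_arm --plan '[[[6.65, -3.7, 0.6, 0, 0, -5], [6.65, -3.7, 0.6, 0, 0, -5], [6.65, -3.7, 0.6, 0, 0, -5], [6.65, -3.7, 0.6, 0, 0, -5], [6.65, -3.7, 1, 0, 0, -5], [6.65, -3.7, 1, 0, 0, -5], [6.65, -3.7, 1, 0, 0, -5], [6.65, -3.7, 1, 0, 0, -5]]]'

```text
time_s: 12.43
ee_pos: [0.4398, 0.264, 0.1816]
eef_rot: [-3.14, 0.001, 1.672]
force: [0.3, 0.1, -1.4]
grip_width: 0.0525
grip_force: 20.0
```

Run:
```python
from h import *
rows([((.4375,.2655,.065),1.68,0)])
s=save('scene','s7.png');t=save('top','t7.png')
cv2.imwrite('pics/c7.png',np.hstack([cv2.resize(s[80:240,240:420],None,fx=2.2,fy=2.2),cv2.resize(t[160:320,90:270],None,fx=2.2,fy=2.2)])[:,:,::-1])
```

```text
[0.06, -0.07, 3.89, -0.02, 0.01, -0.08]  n=2.8 0.1
```

View pics/c7.png

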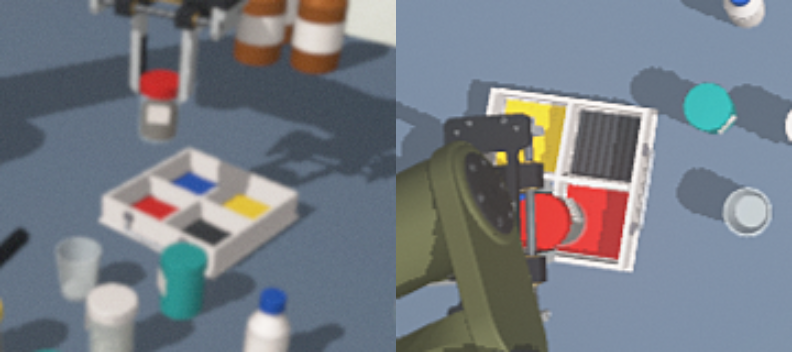

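The red jar hangs upright over the red mat; the leftward offset in the top view is parallax from its height. I'll descend gently.

Emit:
step_arm --plan '[[[0, -0.07, 0.8, 0, 0, 0], [0.05, -0.07, 1.6, 0, 0, 0], [0.05, -0.07, 2.4, 0, 0, 0], [0.05, -0.07, 3.1, 0, 0, 0], [0.05, -0.07, 3.5, 0, 0, 0], [0.05, -0.07, 3.7, 0, 0, 0], [0.05, -0.07, 3.8, 0, 0, 0], [0.05, -0.07, 3.8, 0, 0, 0]]]'

```text
time_s: 13.2
ee_pos: [0.439, 0.2643, 0.0697]
eef_rot: [3.14, -0.0, 1.669]
force: [-0.2, 0.4, -1.6]
grip_width: 0.0521
grip_force: 20.0
```

Emit:
step_arm --plan '[[[0, 0, 0.05, 0, 0, 0], [0, 0, 0.1, 0, 0, 0], [0, 0, 0.15, 0, 0, 0], [0, 0, 0.15, 0, 0, 0]]]'

```text
time_s: 13.53
ee_pos: [0.4388, 0.2649, 0.0652]
eef_rot: [3.14, -0.0, 1.67]
force: [-0.5, 0.5, -1.3]
grip_width: 0.0526
grip_force: 20.0
```

Emit:
step_arm --plan '[[[0, 0, 0.05, 0, 0, 0], [0, 0, 0.1, 0, 0, 0], [0, 0, 0.15, 0, 0, 0], [0, 0, 0.2, 0, 0, 0], [0, 0, 0.2, 0, 0, 0]]]'

```text
time_s: 13.95
ee_pos: [0.4385, 0.2652, 0.0602]
eef_rot: [3.141, -0.001, 1.67]
force: [-9.5, -2.0, 17.6]
grip_width: 0.0525
grip_force: 20.0
```

Contact. I'll ease up 1 mm, open part way and rise.

Emit:
step_arm --plan '[[[0, 0, -0.04, 0, 0, 0], [0, 0, -0.04, 0, 0, 0], [0, 0, -0.04, 0, 0, 0], [0, 0, -0.04, 0, 0, 0], [0, 0, -0.04, 0, 0, 0]]]' --grip 0.75

```text
time_s: 14.37
ee_pos: [0.4388, 0.2649, 0.0601]
eef_rot: [3.14, -0.0, 1.67]
force: [-0.2, -1.2, -0.6]
grip_width: 0.07
grip_force: 0.0
```

Emit:
step_arm --plan '[[[0, 0, -0.5, 0, 0, 0], [0, 0, -1.2, 0, 0, 0], [0, 0, -2.2, 0, 0, 0], [0, 0, -3.4, 0, 0, 0], [0, 0, -4.5, 0, 0, 0], [0, 0, -4.5, 0, 0, 0]]]'

```text
time_s: 14.87
ee_pos: [0.4405, 0.2659, 0.2015]
eef_rot: [3.132, -0.004, 1.67]
force: [0.9, -1.0, 1.5]
grip_width: 0.0703
grip_force: 0.0
```

Run:
```python
from h import *
rows([((.4426,-.0805,.18),1.7,0)])
```

```text
[-11.5, -1.08, 0.67, 0.1, -0.03, -0.29]  n=8.3 0.3
```

Emit:
step_arm --plan '[[[-11.5, -1.1, 0.1, 0, 0, -0.3], [-11.5, -1.1, 0.1, 0, 0, -0.3], [-11.5, -1.1, 0.1, 0, 0, -0.3], [-11.5, -1.1, 0.1, 0, 0, -0.3], [-11.5, -1.1, 0.1, 0, 0, -0.3], [-11.5, -1.1, 0.1, 0, 0, -0.3], [-11.5, -1.1, 0.1, 0, 0, -0.3], [-11.5, -1.1, 0.1, 0, 0, -0.3]]]' --grip 0.85

```text
time_s: 15.53
ee_pos: [0.4392, -0.0704, 0.192]
eef_rot: [3.14, -0.0, 1.701]
force: [0.5, -0.3, 0.3]
grip_width: 0.0798
grip_force: 0.0
```

Run:
```python
from h import *
rows([((.4426,-.0805,.15),1.7,0),((.4426,-.0805,.05),1.7,0)])
s=save('scene','s8.png')
cv2.imwrite('pics/c8.png',cv2.resize(s[90:310,150:450],None,fx=2.5,fy=2.5)[:,:,::-1])
```

```text
[-0.35, 0.07, 1.4, 0.01, -0.0, 0.01]  n=1.0 0.0
[-0.35, 0.06, 4.73, 0.01, -0.0, 0.01]  n=3.4 0.0
```

View pics/c8.png

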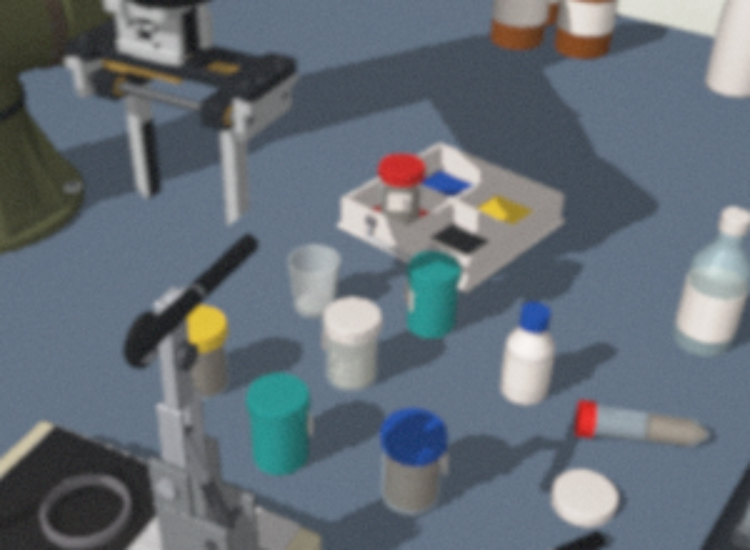

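The red jar stands upright in the red bay. Now I'll go down on the yellow jar.

Emit:
step_arm --plan '[[[-0.35, 0.06, 0.6, 0, 0, 0], [-0.35, 0.06, 1.4, 0, 0, 0], [-0.35, 0.06, 2.4, 0, 0, 0], [-0.35, 0.06, 3.4, 0, 0, 0], [-0.35, 0.06, 4.2, 0, 0, 0], [-0.35, 0.06, 4.7, 0, 0, 0], [-0.35, 0.06, 4.7, 0, 0, 0], [-0.35, 0.06, 4.7, 0, 0, 0]]]'

```text
time_s: 16.25
ee_pos: [0.4429, -0.0785, 0.051]
eef_rot: [3.142, -0.001, 1.701]
force: [-0.5, -0.2, 0.8]
grip_width: 0.0801
grip_force: 0.0
```

Emit:
step_arm --plan '[[[0, 0, 0, 0, 0, 0], [0, 0, 0, 0, 0, 0], [0, 0, 0, 0, 0, 0], [0, 0, 0, 0, 0, 0], [0, 0, 0, 0, 0, 0], [0, 0, 0, 0, 0, 0], [0, 0, 0, 0, 0, 0]]]' --grip 0

```text
time_s: 16.83
ee_pos: [0.4434, -0.0787, 0.0517]
eef_rot: [3.139, 0.0, 1.701]
force: [-2.3, 0.2, 5.6]
grip_width: 0.0528
grip_force: 20.0
```

Emit:
step_arm --plan '[[[0, 0, -0.5, 0, 0, 0], [0, 0, -1.5, 0, 0, 0], [0, 0, -2.8, 0, 0, 0], [0, 0, -4.1, 0, 0, 0], [0, 0, -5.4, 0, 0, 0], [0, 0, -5.5, 0, 0, 0], [0, 0, -5.5, 0, 0, 0]]]'

```text
time_s: 17.42
ee_pos: [0.4435, -0.0788, 0.2179]
eef_rot: [3.137, 0.001, 1.701]
force: [-0.3, -0.5, -2.9]
grip_width: 0.0525
grip_force: 20.0
```

Run:
```python
from h import *
rows([((.534,.344,.2),1.68,0),((.46,.18,.21),1.68,0)])
```

```text
[13.58, 4.82, 0.6, 0.05, 0.01, 0.2]  n=10.4 0.2
[8.48, 1.66, 0.26, 0.05, 0.01, 0.2]  n=6.2 0.2
```

Emit:
step_arm --plan '[[[13.6, 4.8, 0.3, 0, 0, 0.2], [13.6, 4.8, 0.3, 0, 0, 0.2], [13.6, 4.8, 0.3, 0, 0, 0.2], [13.6, 4.8, 0.3, 0, 0, 0.2], [13.6, 4.8, 0.3, 0, 0, 0.2], [13.6, 4.8, 0.3, 0, 0, 0.2], [13.6, 4.8, 0.3, 0, 0, 0.2], [13.6, 4.8, 0.3, 0, 0, 0.2]]]'

```text
time_s: 18.08
ee_pos: [0.5114, 0.2494, 0.207]
eef_rot: [-3.14, 0.001, 1.68]
force: [1.1, -0.0, -2.3]
grip_width: 0.0523
grip_force: 20.0
```

Emit:
step_arm --plan '[[[3.28, 1.15, 0.3, 0, 0, 0], [3.28, 1.15, 0.3, 0, 0, 0], [3.28, 1.15, 0.5, 0, 0, 0], [3.28, 1.15, 0.5, 0, 0, 0], [3.28, 1.15, 0.5, 0, 0, 0]]]'

```text
time_s: 18.5
ee_pos: [0.5346, 0.3493, 0.1912]
eef_rot: [-3.139, 0.002, 1.682]
force: [-0.9, 0.3, -2.3]
grip_width: 0.0526
grip_force: 20.0
```

Run:
```python
from h import *
rows([((.534,.344,.066),1.68,0)])
```

```text
[-0.17, -0.03, 4.17, -0.03, 0.02, 0.02]  n=3.0 0.0
```

Emit:
step_arm --plan '[[[-0.15, 0, 0.8, 0, 0, 0], [-0.15, 0, 1.7, 0, 0, 0], [-0.15, 0, 2.6, 0, 0, 0], [-0.15, 0, 3.4, 0, 0, 0], [-0.15, 0, 3.9, 0, 0, 0], [-0.15, 0, 4.1, 0, 0, 0], [-0.15, 0, 4.15, 0, 0, 0], [-0.15, 0, 4.15, 0, 0, 0]]]'

```text
time_s: 19.17
ee_pos: [0.5365, 0.344, 0.0705]
eef_rot: [3.14, -0.0, 1.679]
force: [0.4, 0.4, -0.7]
grip_width: 0.0528
grip_force: 20.0
```

Emit:
step_arm --plan '[[[0, 0, 0.05, 0, 0, 0], [0, 0, 0.1, 0, 0, 0], [0, 0, 0.15, 0, 0, 0], [0, 0, 0.2, 0, 0, 0], [0, 0, 0.2, 0, 0, 0]]]'

```text
time_s: 19.58
ee_pos: [0.5362, 0.3445, 0.064]
eef_rot: [3.14, -0.0, 1.68]
force: [0.0, -0.1, -2.1]
grip_width: 0.0523
grip_force: 20.0
```

Emit:
step_arm --plan '[[[0, 0, 0.04, 0, 0, 0], [0, 0, 0.08, 0, 0, 0], [0, 0, 0.12, 0, 0, 0], [0, 0, 0.15, 0, 0, 0], [0, 0, 0.15, 0, 0, 0]]]'

```text
time_s: 20.0
ee_pos: [0.5364, 0.3445, 0.0602]
eef_rot: [3.14, -0.0, 1.68]
force: [-2.4, -1.8, 3.9]
grip_width: 0.0524
grip_force: 20.0
```

Contact. Release and rise.

Emit:
step_arm --plan '[[[0, 0, 0, 0, 0, 0], [0, 0, 0, 0, 0, 0], [0, 0, 0, 0, 0, 0], [0, 0, 0, 0, 0, 0], [0, 0, 0, 0, 0, 0]]]' --grip 0.75

```text
time_s: 20.42
ee_pos: [0.5363, 0.3445, 0.0595]
eef_rot: [3.14, -0.0, 1.68]
force: [-0.8, -0.0, -0.8]
grip_width: 0.0704
grip_force: 0.0
```

Emit:
step_arm --plan '[[[0, 0, -0.5, 0, 0, 0], [0, 0, -1.2, 0, 0, 0], [0, 0, -2.2, 0, 0, 0], [0, 0, -3.4, 0, 0, 0], [0, 0, -4.5, 0, 0, 0], [0, 0, -4.5, 0, 0, 0]]]'

```text
time_s: 20.92
ee_pos: [0.5379, 0.3456, 0.2021]
eef_rot: [3.131, -0.004, 1.68]
force: [-1.0, 0.1, 1.2]
grip_width: 0.0707
grip_force: 0.0
```

Run:
```python
from h import *
rows([((.676,-.0775,.19),1.7,0)])
```

```text
[-14.52, 3.03, 0.38, 0.1, -0.04, -0.19]  n=10.7 0.2
```

Emit:
step_arm --plan '[[[-14.5, 3, 0.1, 0, 0, -0.2], [-14.5, 3, 0.1, 0, 0, -0.2], [-14.5, 3, 0.1, 0, 0, -0.2], [-14.5, 3, 0.1, 0, 0, -0.2], [-14.5, 3, 0.1, 0, 0, -0.2], [-14.5, 3, 0.1, 0, 0, -0.2], [-14.5, 3, 0.1, 0, 0, -0.2], [-14.5, 3, 0.1, 0, 0, -0.2]]]' --grip 0.85

```text
time_s: 21.58
ee_pos: [0.6392, 0.0253, 0.1923]
eef_rot: [3.14, -0.0, 1.701]
force: [0.3, 0.7, 0.7]
grip_width: 0.08
grip_force: 0.0
```

Run:
```python
from h import *
rows([((.676,-.0775,.18),1.7,0),((.676,-.0775,.05),1.7,0)])
```

```text
[-3.56, 0.77, 0.41, 0.02, -0.0, 0.01]  n=2.6 0.0
[-3.56, 0.76, 4.74, 0.02, -0.0, 0.01]  n=4.3 0.0
```

Emit:
step_arm --plan '[[[-3.55, 0.76, 0.2, 0, 0, 0], [-3.55, 0.76, 0.2, 0, 0, 0], [-3.55, 0.76, 0.4, 0, 0, 0], [-3.55, 0.76, 0.4, 0, 0, 0], [-3.55, 0.76, 1.2, 0, 0, 0], [-3.55, 0.76, 2, 0, 0, 0], [-3.55, 0.76, 2, 0, 0, 0]]]'

```text
time_s: 22.17
ee_pos: [0.6735, -0.0747, 0.1273]
eef_rot: [-3.136, -0.002, 1.701]
force: [-0.8, 0.1, -1.2]
grip_width: 0.08
grip_force: 0.0
```

Run:
```python
from h import *
s=save('scene','s9.png');cv2.imwrite('pics/c9.png',cv2.resize(s[120:340,150:450],None,fx=2.5,fy=2.5)[:,:,::-1])
rows([((.676,-.0775,.05),1.7,0)])
```

```text
[-0.1, 0.05, 2.67, -0.03, -0.01, 0.01]  n=1.9 0.0
```

View pics/c9.png

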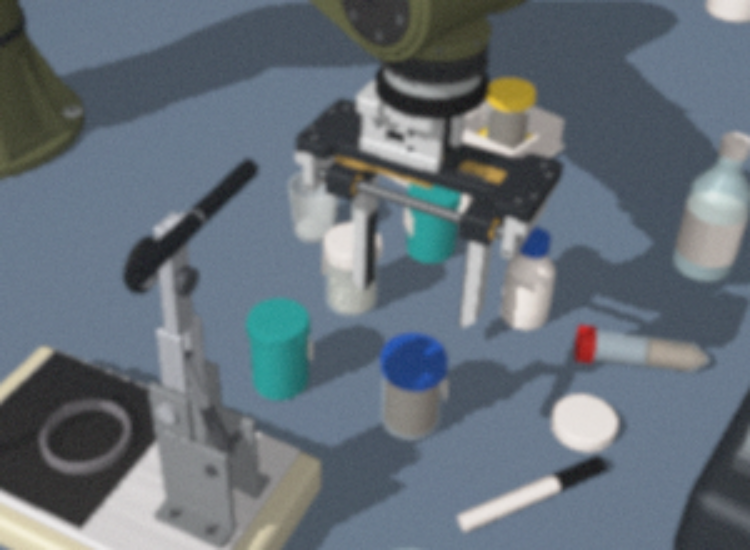

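The fingers straddle the blue-lidded jar (crop position (415,360)), the bottle at (530,280) is well clear, and yellow is in its bay. Descend.

Emit:
step_arm --plan '[[[-0.05, 0.03, 0.6, 0, 0, 0], [-0.05, 0.03, 1.2, 0, 0, 0], [-0.05, 0.03, 1.8, 0, 0, 0], [-0.05, 0.03, 2.4, 0, 0, 0], [-0.05, 0.03, 2.65, 0, 0, 0], [-0.05, 0.03, 2.65, 0, 0, 0]]]'

```text
time_s: 22.72
ee_pos: [0.6764, -0.0762, 0.0525]
eef_rot: [3.141, -0.001, 1.702]
force: [0.8, -0.4, 0.5]
grip_width: 0.0798
grip_force: 0.0
```

Emit:
step_arm --plan '[[[0, 0, 0, 0, 0, 0], [0, 0, 0, 0, 0, 0], [0, 0, 0, 0, 0, 0], [0, 0, 0, 0, 0, 0], [0, 0, 0, 0, 0, 0], [0, 0, 0, 0, 0, 0], [0, 0, 0, 0, 0, 0]]]' --grip 0

```text
time_s: 23.3
ee_pos: [0.677, -0.0766, 0.0538]
eef_rot: [3.139, 0.0, 1.701]
force: [-0.5, 0.2, 6.0]
grip_width: 0.0521
grip_force: 20.0
```

Emit:
step_arm --plan '[[[0, 0, -0.5, 0, 0, 0], [0, 0, -1.5, 0, 0, 0], [0, 0, -2.8, 0, 0, 0], [0, 0, -4.1, 0, 0, 0], [0, 0, -5.4, 0, 0, 0], [0, 0, -5.5, 0, 0, 0], [0, 0, -5.5, 0, 0, 0]]]'

```text
time_s: 23.88
ee_pos: [0.677, -0.0767, 0.2203]
eef_rot: [3.136, 0.001, 1.701]
force: [0.9, -0.5, -2.7]
grip_width: 0.0524
grip_force: 20.0
```

Run:
```python
from h import *
rows([((.446,.353,.2),1.68,0)])
```

```text
[15.2, -5.78, 0.63, 0.05, 0.01, 0.2]  n=11.7 0.2
```

Emit:
step_arm --plan '[[[15.2, -5.8, 0.2, 0, 0, 0.2], [15.2, -5.8, 0.2, 0, 0, 0.2], [15.2, -5.8, 0.2, 0, 0, 0.2], [15.2, -5.8, 0.2, 0, 0, 0.2], [15.2, -5.8, 0.2, 0, 0, 0.2], [15.2, -5.8, 0.2, 0, 0, 0.2], [15.2, -5.8, 0.2, 0, 0, 0.2], [15.2, -5.8, 0.2, 0, 0, 0.2]]]'

```text
time_s: 24.55
ee_pos: [0.516, 0.2179, 0.2113]
eef_rot: [-3.14, 0.001, 1.68]
force: [1.2, 0.3, -1.8]
grip_width: 0.0523
grip_force: 20.0
```

Run:
```python
from h import *
rows([((.446,.353,.2),1.68,0)])
```

```text
[4.73, -1.83, 0.38, -0.02, 0.01, 0.0]  n=3.7 0.0
```

Emit:
step_arm --plan '[[[4.7, -1.83, 0.3, 0, 0, 0], [4.7, -1.83, 0.3, 0, 0, 0], [4.7, -1.83, 0.4, 0, 0, 0], [4.7, -1.83, 0.4, 0, 0, 0], [4.7, -1.83, 0.8, 0, 0, 0], [4.7, -1.83, 0.8, 0, 0, 0]]]'

```text
time_s: 25.05
ee_pos: [0.446, 0.3512, 0.1855]
eef_rot: [-3.137, 0.003, 1.683]
force: [-0.5, -0.1, -2.4]
grip_width: 0.0523
grip_force: 20.0
```

Run:
```python
from h import *
rows([((.446,.353,.066),1.68,0)])
s=save('scene','s10.png');cv2.imwrite('pics/c10.png',cv2.resize(s[80:240,240:420],None,fx=3,fy=3)[:,:,::-1])
```

```text
[0.07, 0.02, 3.98, -0.04, 0.03, 0.03]  n=2.9 0.0
```

View pics/c10.png

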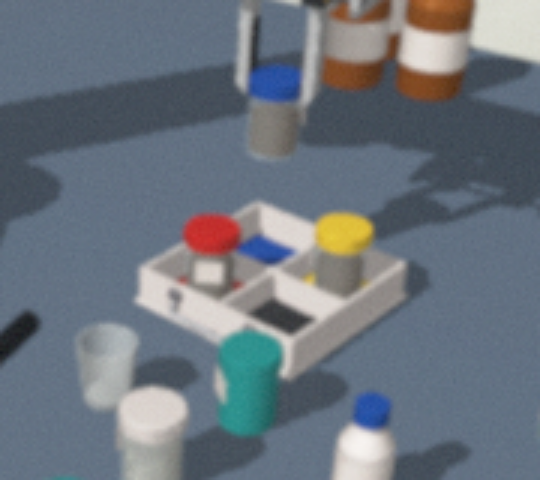

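Red and yellow stand upright in their bays, and the blue jar hangs upright over the blue mat (crop position (265,247)). Descend.

Emit:
step_arm --plan '[[[0.03, 0, 0.8, 0, 0, 0], [0.03, 0, 1.6, 0, 0, 0], [0.03, 0, 2.4, 0, 0, 0], [0.03, 0, 3.2, 0, 0, 0], [0.03, 0, 3.7, 0, 0, 0], [0.03, 0, 3.95, 0, 0, 0], [0.03, 0, 4, 0, 0, 0], [0.03, 0, 4, 0, 0, 0]]]'

```text
time_s: 25.77
ee_pos: [0.4486, 0.3514, 0.0698]
eef_rot: [3.14, 0.0, 1.679]
force: [0.8, -0.0, -1.8]
grip_width: 0.0525
grip_force: 20.0
```

Emit:
step_arm --plan '[[[0, 0, 0.05, 0, 0, 0], [0, 0, 0.1, 0, 0, 0], [0, 0, 0.15, 0, 0, 0], [0, 0, 0.15, 0, 0, 0]]]'

```text
time_s: 26.1
ee_pos: [0.4483, 0.3519, 0.0653]
eef_rot: [3.14, -0.0, 1.68]
force: [0.1, -0.3, -1.9]
grip_width: 0.0523
grip_force: 20.0
```

Emit:
step_arm --plan '[[[0, 0, 0.04, 0, 0, 0], [0, 0, 0.08, 0, 0, 0], [0, 0, 0.12, 0, 0, 0], [0, 0, 0.14, 0, 0, 0], [0, 0, 0.14, 0, 0, 0]]]'

```text
time_s: 26.52
ee_pos: [0.4484, 0.3519, 0.0618]
eef_rot: [3.14, -0.0, 1.68]
force: [-2.4, -2.4, 7.5]
grip_width: 0.0524
grip_force: 20.0
```

Emit:
step_arm --plan '[[[0, 0, 0, 0, 0, 0], [0, 0, 0, 0, 0, 0], [0, 0, 0, 0, 0, 0], [0, 0, 0, 0, 0, 0], [0, 0, 0, 0, 0, 0]]]' --grip 0.75

```text
time_s: 26.93
ee_pos: [0.4482, 0.3518, 0.0609]
eef_rot: [3.14, -0.0, 1.68]
force: [-0.1, 0.5, 0.7]
grip_width: 0.0702
grip_force: 0.0
```

Emit:
step_arm --plan '[[[0, 0, -0.5, 0, 0, 0], [0, 0, -1.2, 0, 0, 0], [0, 0, -2.2, 0, 0, 0], [0, 0, -3.4, 0, 0, 0], [0, 0, -4.5, 0, 0, 0], [0, 0, -5.5, 0, 0, 0], [-4, -3, -5.5, 0, 0, 0], [-4, -3, -5.5, 0, 0, 0]]]'

```text
time_s: 27.6
ee_pos: [0.4059, 0.2802, 0.2271]
eef_rot: [3.137, -0.002, 1.682]
force: [0.8, -0.7, 0.5]
grip_width: 0.0705
grip_force: 0.0
```

Emit:
step_arm --plan '[[[-6, 0, 0, 0, 0, 0], [-6, 0, 0, 0, 0, 0], [-6, 0, 0, 0, 0, 0], [-6, 0, 0, 0, 0, 0], [-6, 0, 0, 0, 0, 0], [-6, 0, 0, 0, 0, 0], [-6, 0, 0, 0, 0, 0], [-6, 0, 0, 0, 0, 0]]]'

```text
time_s: 28.27
ee_pos: [0.4252, 0.1019, 0.2259]
eef_rot: [3.14, -0.0, 1.681]
force: [-0.3, -0.3, 0.1]
grip_width: 0.0703
grip_force: 0.0
```

Run:
```python
from h import *
s=save('scene','s11.png');t=save('top','t11.png')
cv2.imwrite('pics/c11.png',np.hstack([cv2.resize(s,(400,300)),cv2.resize(t,(400,300))])[:,:,::-1])
hsv=cv2.cvtColor(t,cv2.COLOR_RGB2HSV)
for n,h in(('blue',(105,118)),('yel',(20,35)),('red',(0,6))):
    m=cv2.inRange(hsv,(h[0],150,60),(h[1],255,255));m[:,:110]=0;m[:,215:]=0;m[:180]=0;m[290:]=0
    ys,xs=np.where(m);p=((xs.min()+xs.max())/2,(ys.min()+ys.max())/2);print(n,len(xs),p)
```

```text
blue 452 (np.float64(143.0), np.float64(255.0))
yel 713 (np.float64(149.0), np.float64(221.5))
red 264 (np.float64(179.0), np.float64(250.5))
```

View pics/c11.png

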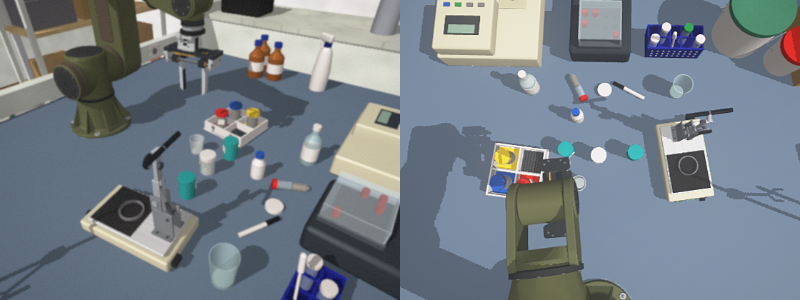

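All three jars stand upright in the bays of their own colours. The hold-down arm is up, the white-lidded jar and the bottle are untouched, and the gripper is clear, so I'm handing in.

```bash
python3 -c "
from station import ctrl
print(ctrl.hand_in())"
```

```text
the job is handed in; nothing more can be done
None
```

I lifted the hold-down arm until it stayed up, packed the red, blue and yellow jars upright in their matching bays, left the white-lidded jar and the blue-capped bottle where they stood, and handed the job in at about 28 s; no verdict came back.

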